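Turn the display stand to show the square tin

ROBOT

A 6-joint arm with a two-finger parallel gripper is mounted at the origin on the work surface. World frame = base frame: x ahead of the robot, y to its left, z up, the work surface at z = 0. Lengths are in mm, angles in rad, forces in N, time in s.
With the tool pointing down it reaches from about 325 to 875 mm from the base axis. Payload 4.4 kg.
Tool frame: the origin (TCP) lies on the centre line of the jaws, within the pads' length; the fingertips stand ahead of it and the grasp point (between the pads) lies 6 mm ahead of it (ctrl.tcp_to_tips is the z of the fingertips in the tool frame, in mm); z points along the fingers, y is the line along which they close (so a half turn about z gives the same grasp; the last joint's range is limited). The gripper opens to 85 mm and grips with 20 to 120 N. Pads are 22 mm wide; open, the fingers measure 114 mm over their backs; the gripper's body (76 mm by 85 mm) begins 54 mm behind the grasp point. The pads swing forward as they close: fully open they stand 13 mm farther back than shut.
Start: joints at [1.091, 0.207, 1.542, -0, 1.393, -0.15], TCP at [186.226, 544.011, 256.282] pointing down, gripper open.
Joint ranges: [-2.73, 2.73], [-0.86, 2.22], [0.23, 2.46], [-1.11, 4.25], [0.08, 2.63], [-2.82, 2.82]. Speed limits (rad/s): [2.79, 2.79, 3.14, 3.14, 3.14, 3.14].

INTERFACE

Orientations are given as a 3x3 rotation matrix whose columns are the frame's x, y, z axes.
In Python, from plant import ctrl, sensors, optics gives the robot as it stands. Calls block until the motion is done:
- ctrl.move_ptp(position, orientation): joint-space move of the TCP to a pose.
- ctrl.move_l(position, rot=None, vel=150, threshold=None): straight line of the TCP; rot=None keeps the orientation; vel is the mean speed in mm/s. With threshold (N) it stops when the force on the tool has changed by that much, and returns True; else False.
- ctrl.set_joints(angles): joint-space move.
- ctrl.gripper_to(opening, force=None): finger opening in mm; force is the grip in N (None keeps the last); returns when the fingers have stopped.
- ctrl.hold(seconds).
- ctrl.solve_ik(position, orientation): joint angles nearest the present ones, or None.
- sensors.read_state(): the state.
- optics.grab_frame(name): name is "side" or "top" or "wrist"; returns (picture, depth): 400x640x3 uint8, red, green, blue; 400x640 float32, mm along the optical axis (not along the pixel's ray), 0 where there is no reading.
- optics.camera_params(name): a dict with "mtx" (3x3 intrinsics, pixels), "R" (3x3) and "t" (3): a world point X has camera coordinates R X + t; the wrist camera has in their place "T_tool_cam" (4x4, takes a point from camera to tool coordinates, whose origin is the TCP and whose axes are the flange's). Camera axes: x right, y down, z forward; pixel columns grow to the right and rows downward; lengths in mm; the calibration is good to about 2 mm. The wrist camera is an equidistant fisheye: a pixel r from the principal point sees the ray r / f radians off the axis. A picture is of the moment at which its call begins: read the wrist's pose just before it. camera_params takes no time and is no camera call.
A pose or a line that the arm cannot do raises ctrl.MotionError and nothing moves.
- ctrl.finish_job(): hands the job in; it is judged then, once.
The state is a dict: "t": time; "q": joint angles; "qvel": joint speeds; "tau": joint torques, N m; "eef_pos": TCP position; "eef_rot": TCP orientation; "force": force on the tool from outside, world axes, zero at the start; "wrist_torque": the same for the moment, N m; "grip_width": finger opening in mm; "grasp_force": force on a finger pad.
Only numpy, scipy, OpenCV 4.12 (cv2) and the standard library are available. Lean on these libraries where they do the work, as an engineer would, in place of code of your own. Each camera call takes 0.05 s, during which the arm holds its last target. There are 200 camera calls.

TASK

On the shop counter a small revolving display carries a square tin, a round tin and a jar. With a finger, push on the upright paddles at the ends of its arms and turn it until the square tin stands right in front of the white ticket card, on the line from the turntable's centre to the card, and leave it there at rest. Do not touch the goods on the turntable or lift anything, keep them all standing in their places, and leave the other goods on the counter alone.

Things in the scene. Friction and masses are not known exactly. Their poses are not given: they have to be found in the camera images.
- square_tin: The square tin on the turntable, the one to bring round: paper-wrapped with brass-coloured rims and a round lid, 52 x 52 x 60 mm high, 0.25 kg, loose. Origin at the centre of its underside, z up. Its centre is about 62 mm from the turntable's axis.
- round_tin: Round tin standing loose on the turntable, 56 mm dia x 52 high, about 62 mm from the axis. Origin at the centre of its underside.
- display_jar: Small jar standing loose on the turntable, 52 mm dia x 66 high, about 62 mm from the axis. Origin at the centre of its underside.
- turntable: Pale wooden turntable, disc of 108 mm radius; origin on its vertical axis at the disc's underside, 20 mm above the counter; disc top at 34 mm. Turns either way without stops, with light friction (0.12 N m, about 1 N at a paddle); stops soon when no longer pushed. Arms with paddles stick out at 0, +120 and -120 degrees from its own x axis; goods between them are lower.
- paddle (a point): Centre of the upright metal paddle on the turntable's arm at 0 degrees, 138 mm from the axis and 62 mm above the counter. Each of the three paddles is a plate in a radial plane, 114 to 162 mm from the axis, 10 mm thick, with its top 105 mm above the counter.
- stand: The fixed foot under the turntable; origin on the turntable's axis at counter height. A low bar runs from it along its own +x axis (away from the robot, up to 35 degrees to either side) to a ticket holder: a steel post with a blank white card 70 mm wide, 212 mm from the axis, its top 110 mm above the counter.
- front_spot (a point): The place in front of the ticket card: point on the top of the disc, 62 mm from the axis, straight towards the ticket card. It is fixed and does not turn.
- spice_jar: Bystander on the counter: tall spice jar, 64 dia x 115 high (mm), loose. Origin at the centre of its underside.
- syrup_bottle: Bystander on the counter: bottle, 60 dia x 190 high (mm), loose. Origin at the centre of its underside.
- pickle_jar: Bystander on the counter: large jar, 76 dia x 120 high (mm), loose. Origin at the centre of its underside.
- stock_tin: Bystander on the counter: large square tin on the counter itself (not the one to turn), 70 x 70 x 90 high (mm), loose. Origin at the centre of its underside.
- low_tin: Bystander on the counter: low round tin, 70 dia x 40 high (mm), loose. Origin at the centre of its underside.
- snack_tin: Bystander on the counter: small round tin, 60 dia x 50 high (mm), loose. Origin at the centre of its underside.
Mind the look-alikes: they are no part of the job. Leave any grey or orange look-alike of the round_tin alone.

How it is judged (in metres and radians):
At the end, for the whole second after the job is handed in: The square tin's centre is within 14 mm of the place in front of the ticket card (front_spot), the turntable is at rest, the three goods stand upright on it 40 to 85 mm from its axis, and no bystander has moved 30 mm (horizontal distance between square_tin and front_spot below 0.014 m and angular speed of turntable below 0.05 rad/s and angle between each of square_tin, round_tin, display_jar's own z axis and vertical below 0.15 rad and height (world z) of square_tin between 0.03 and 0.04 m and horizontal distance between square_tin and stand between 0.04 and 0.085 m and height (world z) of round_tin between 0.03 and 0.04 m and horizontal distance between round_tin and stand between 0.04 and 0.085 m and height (world z) of display_jar between 0.03 and 0.04 m and horizontal distance between display_jar and stand between 0.04 and 0.085 m and distance of each of spice_jar, syrup_bottle, pickle_jar, stock_tin, low_tin, snack_tin from where it was at the start of the episode below 0.03 m); the robot touches nothing.
It fails at once if the square tin on the turntable is touched by the robot (contact force between any of the fingers, the arm and square_tin above 0.5 N).
It fails at once if the round tin on the turntable is touched by the robot (contact force between any of the fingers, the arm and round_tin above 0.5 N).
It fails at once if the display jar on the turntable is touched by the robot (contact force between any of the fingers, the arm and display_jar above 0.5 N).
It fails at once if a thing on the turntable is lifted or knocked over (height (world z) of any of square_tin, round_tin, display_jar above 0.045 m or angle between any of square_tin, round_tin, display_jar's own z axis and vertical above 0.4 rad).
It fails at once if a bystander on the counter is moved, lifted or knocked over (distance of any of spice_jar, syrup_bottle, pickle_jar, stock_tin, low_tin, snack_tin from where it was at the start of the episode above 0.03 m or angle between any of spice_jar, syrup_bottle, pickle_jar, stock_tin, low_tin, snack_tin's own z axis and vertical above 0.4 rad).
It also fails if it takes over 64 s, if anything falls off the work surface, if the arm or the gripper's body presses on something with over 40 N, if the wrist force passes 120 N, or if a joint passes its speed limit or range.

## Working session

There is one attempt and no reset: what is moved stays moved. The work goes in short steps, each a Python script; the robot and the scene stay as the last script left them, time stands still between calls to the robot, and variables do not carry over. Pictures are saved under pics/ and viewed, at most 10 in all, crops included, and the job is handed in when it is done.

```bash
mkdir -p pics; ls
cat > h.py <<'E'
import numpy as np, cv2
from plant import ctrl, sensors, optics
def grab(n):
    p,d=optics.grab_frame(n); return p,d
def pts(n,d):
    c=optics.camera_params(n);K=np.array(c["mtx"]);R=np.array(c["R"]);t=np.array(c["t"]).ravel()
    v,u=np.mgrid[:400,:640]
    X=np.stack([(u-K[0,2])/K[0,0]*d,(v-K[1,2])/K[1,1]*d,d],-1)
    return (X-t)@R
def save(n,p): cv2.imwrite(n,p[...,::-1])
E
python3 - <<'E'
from h import *
for n in("top","side"):
    p,d=grab(n);save(f"pics/{n}0.png",p);np.save(f"{n}0.npy",pts(n,d));np.save(f"{n}0d.npy",d)
    c=optics.camera_params(n);print(n,c["mtx"],-np.array(c["R"]).T@np.array(c["t"]).ravel())
print(sensors.read_state()["t"],ctrl.tcp_to_tips)
E
```

```text
pics
top [[386.08523492   0.         319.70083433]
 [  0.         386.08523492 203.09517149]
 [  0.           0.           1.        ]] [ 262.01725364   -3.30226966 1241.34936486]
side [[361.35547506   0.         319.20830312]
 [  0.         361.35547506 201.00913884]
 [  0.           0.           1.        ]] [ 285.17331358 -751.65688391  535.06880231]
0.1 25.0
```

View pics/top0.png

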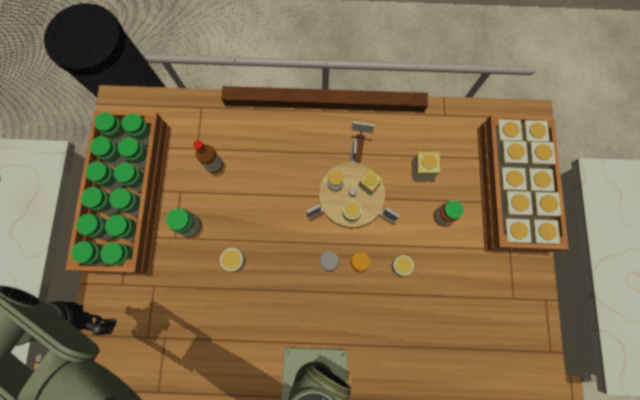

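View pics/side0.png

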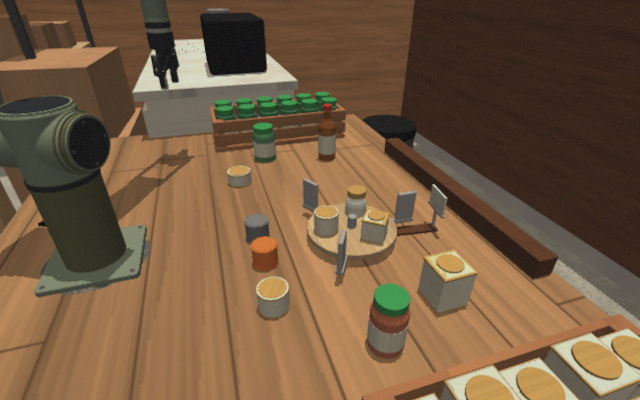

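The top view shows the turntable at (352,193), with paddles at (314,211), (390,214) and (354,148). The square tin is at (370,182), the card at (363,127). Next I'll enlarge it and measure.

Run:
```python
from h import *
p=cv2.imread("pics/top0.png");c=p[112:237,295:415];cv2.imwrite("pics/crop0.png",cv2.resize(c,None,fx=4.8,fy=4.8,interpolation=cv2.INTER_CUBIC))
P=np.load("top0.npy").reshape(-1,3)
m=(P[:,0]>380)&(P[:,0]<800)&(abs(P[:,1]+105)<330)&(P[:,2]<240)
def blobs(lo,hi):
    M=(m&(P[:,2]>lo)&(P[:,2]<hi)).reshape(400,640).astype(np.uint8)
    n,L,s,c=cv2.connectedComponentsWithStats(M)
    for i in range(1,n):
        if s[i,4]>5:
            q=P[(L==i).ravel()];print(lo,c[i].round(),s[i,4],q.mean(0).round(1),q.min(0).round(),q.max(0).round())
blobs(25,43);blobs(75,112);blobs(35,300)
```

```text
25 [360. 135.] 6 [ 780.2 -125.9   29.7] [ 778. -129.   25.] [ 781. -122.   35.]
25 [351. 196.] 2517 [565.4 -96.9  34.3] [ 465. -233.   25.] [736.  41.  43.]
25 [420. 173.] 64 [ 650.5 -322.1   34.1] [ 635. -369.   26.] [ 702. -300.   43.]
25 [438. 218.] 34 [ 504.5 -376.    34.1] [ 484. -398.   25.] [ 541. -367.   43.]
75 [362. 126.] 119 [ 781.7 -125.    96.7] [ 776. -160.   75.] [789. -92. 112.]
75 [354. 147.] 66 [ 707.  -100.8  101.3] [ 687. -106.   76.] [735. -96. 111.]
75 [428. 163.] 509 [ 669.5 -334.7   87.6] [ 635. -373.   75.] [ 707. -299.   97.]
75 [370. 180.] 299 [ 604.3 -151.6   91.4] [ 570. -189.   76.] [ 641. -118.  101.]
75 [335. 179.] 196 [603.7 -42.8  98.7] [583. -65.  75.] [629. -21. 107.]
75 [351. 210.] 271 [509.1 -95.9  86.7] [ 481. -122.   76.] [538. -70.  92.]
75 [446. 214.] 128 [ 504.4 -381.7   90.9] [ 484. -421.   75.] [ 544. -368.  111.]
75 [313. 209.] 76 [504.4  21.1  99.1] [491.   0.  76.] [520.  42. 110.]
75 [391. 213.] 88 [ 500.7 -215.5   98. ] [ 487. -238.   76.] [ 515. -196.  109.]
75 [453. 212.] 7 [ 508.9 -397.3  111.2] [ 505. -404.  110.] [ 511. -389.  11
[... 927 characters left out ...]
 [317. 209.] 171 [511.3   7.8  68.5] [491. -38.  35.] [546.  43. 110.]
35 [336. 204.] 30 [536.2 -49.   36.5] [524. -60.  35.] [548. -34.  39.]
35 [376. 207.] 70 [ 533.8 -178.    36.5] [ 510. -201.   35.] [ 552. -153.   40.]
35 [449. 212.] 494 [ 509.8 -390.4   97.7] [ 483. -427.   35.] [ 544. -366.  121.]
35 [390. 214.] 140 [ 500.1 -214.8   81.8] [ 487. -238.   36.] [ 517. -196.  109.]
35 [368. 217.] 7 [ 498.8 -151.9   36.8] [ 496. -156.   35.] [ 502. -147.   39.]
35 [362. 222.] 24 [ 480.9 -133.    36.8] [ 472. -153.   35.] [ 495. -115.   40.]
35 [328. 252.] 8 [382.2 -30.2  52.4] [382. -41.  49.] [383. -19.  57.]
35 [360. 253.] 12 [ 383.2 -127.    51.8] [ 382. -140.   49.] [ 386. -115.   56.]
```

View pics/crop0.png

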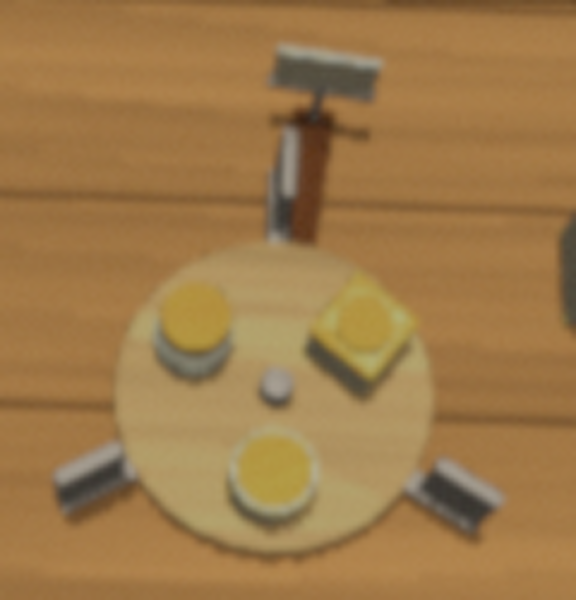

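Paddles, goods and card separate cleanly in the height map. Plan: push the paddle near (501,-215) counter-clockwise from the robot side. First I'll refine the axis and angles and check the IK.

```bash
cat >> h.py <<'E'
def measure(P):
    P=P.reshape(-1,3)
    Z=P[:,2]; near=np.hypot(P[:,0]-571,P[:,1]+100)
    M=((near<118)&(Z>28)&(Z<110)).reshape(400,640).astype(np.uint8)
    return P,Z,near,M
def tin(P,C,guess):
    "centre of square tin top near guess (lid top is yellowish, z~94)"
    P=P.reshape(-1,3);s=(np.hypot(P[:,0]-guess[0],P[:,1]-guess[1])<42)&(P[:,2]>87)&(P[:,2]<103)
    (x,y),wh,_=cv2.minAreaRect(P[s][:,:2].astype(np.float32)); return np.array([x,y]),wh,P[s].mean(0)
def R_at(a,f=1):
    c,s=np.cos(a),np.sin(a); return np.array([[-f*s,f*c,0],[f*c,f*s,0],[0,0,-1.]])
def pol(C,r,a): return np.array([C[0]+r*np.cos(a),C[1]+r*np.sin(a)])
E
python3 - <<'E'
from h import *
from scipy.optimize import least_squares
P=np.load("top0.npy").reshape(-1,3)
n=np.hypot(P[:,0]-571,P[:,1]+102)
q=P[(n<116)&(abs(P[:,2]-35)<5)]
hull=cv2.convexHull(q[:,:2].astype(np.float32))[:,0]
f=least_squares(lambda v:np.hypot(*(hull-v[:2]).T)-v[2],[571,-100,108],loss="soft_l1",f_scale=2);print("disc",f.x)
k=P[(n<30)&(P[:,2]>42)&(P[:,2]<75)];print("knob",k.mean(0),len(k))
C=f.x[:2]
for g in((707,-101),(504,21),(501,-215)):
    s=(np.hypot(P[:,0]-g[0],P[:,1]-g[1])<35)&(P[:,2]>97)&(P[:,2]<115);m=P[s].mean(0);d=m[:2]-C
    print("pad",m.round(1),np.hypot(*d),np.degrees(np.arctan2(d[1],d[0])))
print("tin",tin(P,C,(603,-152)))
s=(np.hypot(P[:,0]-781,P[:,1]+126)<45)&(P[:,2]>70);m=P[s];print("card",m.mean(0),cv2.fitLine(m[:,:2].astype(np.float32),2,0,.01,.01).ravel())
print("wristcam",np.array(optics.camera_params("wrist")["T_tool_cam"]).round(2))
for f in(1,-1):
  for a in(-140,-120,-95,-69):
    a=np.radians(a);xy=pol(C,148,a);print(f,ctrl.solve_ik([*xy,87],R_at(a,f)))
E
```

```text
disc [573.03412097 -98.9406786  107.10763558]
knob [570.97936999 -98.38526275  60.83503167] 45
pad [ 709.9 -101.   104.6] 136.87334465703177 -0.8824466211879393
pad [505.5  20.9 104. ] 137.6096840734239 119.40619242200123
pad [ 501.7 -216.   104. ] 137.1454985134264 -121.3645070549826
tin (array([ 606.22412109, -152.6451416 ]), (52.69905090332031, 54.84141540527344), array([ 605.32545086, -151.899495  ,   92.28119818]))
card [ 781.53995727 -125.81312905   94.13498576] [ 1.33503199e-01  9.91048396e-01  7.81539978e+02 -1.25813126e+02]
wristcam [[   0.     -0.95   -0.31   79.92]
 [   1.      0.      0.      0.18]
 [  -0.     -0.31    0.95 -118.19]
 [   0.      0.      0.      1.  ]]
1 [-5.73139725e-01  2.60961100e-01  1.86766086e+00 -4.44089210e-16
  1.01297069e+00  1.87032123e+00]
1 [-5.84963158e-01  3.50956950e-01  1.74518237e+00 -4.44089210e-16
  1.04545333e+00  1.50943194e+00]
1 [-5.55721159e-01  4.64877809e-01  1.57903831e+00 -4.44089210e-16
  1.09767653e+00  1.10234163e+00]
1 [-4.91151442e-01  5.68661797e-01  1.41843991e+00 -4.44089210e-16
  1.15449095e+00  7.13125742e-01]
-1 [-5.73139725e-01  2.60961100e-01  1.86766086e+00 -4.44089210e-16
  1.01297069e+00 -1.27127143e+00]
-1 [-5.84963158e-01  3.50956950e-01  1.74518237e+00 -4.44089210e-16
  1.04545333e+00 -1.63216071e+00]
-1 [-5.55721159e-01  4.64877809e-01  1.57903831e+00 -4.44089210e-16
  1.09767653e+00 -2.03925102e+00]
-1 [-4.91151442e-01  5.68661797e-01  1.41843991e+00 -4.44089210e-16
  1.15449095e+00 -2.42846691e+00]
```

```bash
cat >> h.py <<'E'
C=np.array([572,-98.8]); RAD=np.radians; RR=148
E
python3 - <<'E'
from h import *
s=sensors.read_state();x=s["eef_pos"]
ctrl.gripper_to(0)
ctrl.move_l([x[0],x[1],310])
a=RAD(-140);xy=pol(C,RR,a)
ctrl.move_ptp([*xy,300],R_at(a))
ctrl.move_l([*xy,87],vel=120)
f0=sensors.read_state()["force"]
for d in np.arange(-135,-84.9,5):
    a=RAD(d);ctrl.move_l([*pol(C,RR,a),87],R_at(a),vel=50)
    print(d,(np.array(sensors.read_state()["force"])-f0).round(1))
ctrl.hold(.5)
p,d=grab("top");save("pics/top1.png",p);np.save("top1.npy",pts("top",d));p,_=grab("side");save("pics/side1.png",p)
P=np.load("top1.npy")
for g in((704,19),(435,-80)):
    Q=P.reshape(-1,3);m=Q[(np.hypot(*(Q[:,:2]-pol(C,138,0 if 0 else np.arctan2(g[1]+98.8,g[0]-572))).T)<45)&(Q[:,2]>97)&(Q[:,2]<112)]
    v=m.mean(0)[:2]-C if len(m) else np.zeros(2);print(len(m),np.hypot(*v),np.degrees(np.arctan2(v[1],v[0])))
t=tin(P,C,pol(C,62,RAD(-16)));v=t[0]-C;print(t,np.hypot(*v),np.degrees(np.arctan2(v[1],v[0])),sensors.read_state()["t"])
E
```

```text
-135.0 [-0.5  0.   0.4]
-130.0 [-0.2 -0.5 -0.4]
-125.0 [-0.9  0.4  0.6]
-120.0 [-0.5  0.4  0.4]
-115.0 [ 1.   0.5 -0.3]
-110.0 [0.2 0.1 0.4]
-105.0 [ 1.  0. -1.]
-100.0 [ 0.2 -0.2  0.1]
-95.0 [-0.4 -0.2  0.1]
-90.0 [ 1.   0.1 -0.1]
-85.0 [-0.3  0.7  0.1]
53 137.33389958518623 41.71863510457057
52 136.74538751135424 161.71403600238006
(array([ 633.51379395, -116.35455322]), (53.78416061401367, 52.397884368896484), array([ 632.97826811, -115.87422058,   92.22436984])) 63.969595781069586 -15.927468540558689 11.1583
```

View pics/top1.png

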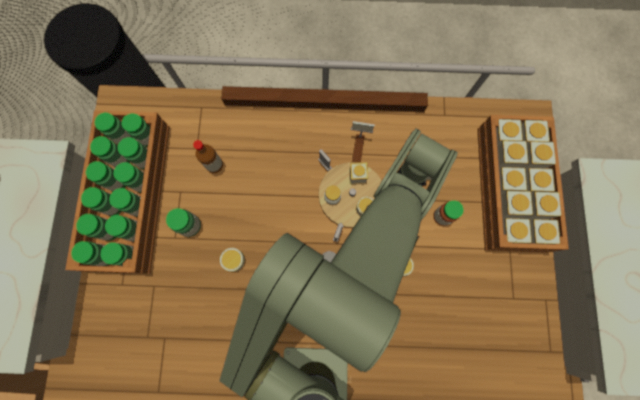

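The table has turned 42° as predicted: the square tin at (359,173) is at -15.9° and the goal is about -7.5°. I'll push about 8.3° more, slowly, then back off, rise and check.

Run:
```python
from h import *
for d in(-82,-79,-76.7):
    a=RAD(d);ctrl.move_l([*pol(C,RR,a),87],R_at(a),vel=25)
ctrl.hold(.4)
a=RAD(-89);xy=pol(C,RR+8,a)
ctrl.move_l([*xy,87],R_at(a),vel=40);ctrl.move_l([*xy,260],vel=120)
xy=pol(C,RR+120,RAD(-110));ctrl.move_ptp([400,-330,300],R_at(a))
p,d=grab("top");save("pics/top2.png",p);P=pts("top",d)
Q=P.reshape(-1,3);m=Q[(np.hypot(*(Q[:,:2]-[781.5,-126]).T)<45)&(Q[:,2]>70)].mean(0)[:2]-C
t=tin(P,C,pol(C,62,RAD(-8)));v=t[0]-C
front=C+62*m/np.hypot(*m)
print(t,np.hypot(*v),np.degrees(np.arctan2(v[1],v[0])),"card",np.degrees(np.arctan2(m[1],m[0])),"err",t[0]-front,sensors.read_state()["t"])
c=p[100:260,290:460];save("pics/crop2.png",cv2.resize(c,None,fx=3.5,fy=3.5,interpolation=cv2.INTER_CUBIC))
```

```text
(array([ 635.53076172, -107.04553223]), (53.05185317993164, 52.69466781616211), array([ 634.50697081, -107.24787062,   92.02784682])) 64.06361280995532 -7.394968497016259 card -7.428135801962934 err [ 2.05107836 -0.23001391] 16.3
```

View pics/crop2.png

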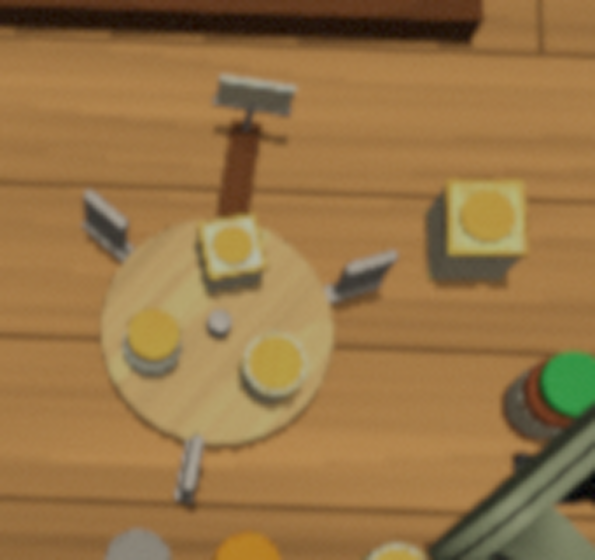

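The square tin (232,247 in the crop) sits on the line from the axis (218,323) to the card (255,95), about 2 mm from the target. All the goods are standing and the arm is clear, so I'm handing in.

```bash
python3 -c "
from h import *
ctrl.hold(.3);print(ctrl.finish_job())"
```

```text
the job is handed in; nothing more can be done
None
```

The square tin now stands in front of the ticket card, measured about 2 mm from the target spot. The goods on the turntable are upright, the arm is clear, and I handed the job in at about 17 s; no verdict was returned.

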